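# Lay the breakfast board

## Task

Lay the breakfast board: stand the egg cup in the middle of the white plate and the salt shaker in the middle of the blue coaster, and lay the butter knife midway between the plate and the coaster, level with them and pointing straight from front to back of the board (either way round). Set the black tin flat on the board straight behind the plate (on the side away from you, square with the board), about 2 cm from its rim, and put the small red tin centrally on top of the black one. Leave the small corked bottle and the candle stub where they stand.

Things in the scene. Friction and masses are not known exactly. Their poses are not given: they have to be found in the camera images.
- board: Fixed pale wooden serving board, 240 mm front to back by 310 mm wide, top 15 mm above the worktop; origin under its centre at worktop height. x points to its back edge (away from the robot), y to its left side, as the board lies (it may be turned up to 0.2 rad).
- plate: Small round white plate, fixed on the left or right half of the board; 110 mm across the rim (72 mm across its foot), 11 mm high, flat floor 5 mm above its underside; origin at the centre of its underside, on the board top; its x and y axes are parallel to the board's. Its centre lies 45 mm forward (-x) of the board's centre and 87.5 mm to one side.
- coaster: Round blue coaster, fixed on the other half of the board, 80 mm across, 6 mm thick; origin at the centre of its underside, on the board top. It lies level with the plate, 175 mm from it centre to centre, so the board's centre line (its y = 0) runs midway between them.
- egg_cup: Cream egg cup, loose and upright on the worktop; 49 mm across the bowl, 60 mm tall, solid to the touch; take it round the bowl about 43 mm up; origin at the centre of its underside, z up.
- salt_shaker: White glass salt shaker with a grey tin cap, loose and upright; 42 mm across, 74 mm tall (cap from 56 mm up, 32 mm across); origin at the centre of its underside, z up.
- butter_knife: Small butter knife lying flat on the worktop right of the board, 130 mm long: dark wooden handle 70 mm long, 16 mm wide, 10 mm thick (knife x from -65 to +5 mm), thin blunt steel blade 18 mm wide; origin at worktop level below the middle of its length, x towards the blade tip, z up. Pinch the handle across its width, best about 15 mm from the origin towards the handle end (x = -15 mm).
- black_tin: Flat round tin with a black lid, loose; 68 mm across, 22 mm high, flat top; origin at the centre of its underside, z up.
- red_tin: Smaller flat round tin with a dark red lid, loose; 50 mm across, 18 mm high; origin at the centre of its underside, z up.
- small_bottle: Small blue-grey corked glass bottle, 48 mm across, 66 mm tall, loose; a bystander, left where it stands; origin at the centre of its underside, z up. The loose things stand in front of a fixed green box (x 0.62 to 0.89, y -0.36 to -0.08, 160 mm high; jar on it up to 270 mm) and a washboard, whose nearest leg rises from x 0.59, y -0.42: carry clear of them.
- candle: Cream candle stub with a wick, 22 mm across, 51 mm tall, loose; a bystander, to be left where it stands; origin at the centre of its underside, z up.
There are look-alikes about, which are no part of the job. What is shaped like the red_tin but pink is not meant.

How it is judged (in metres and radians):
At the end, for the whole second after the job is handed in: Egg cup on plate, salt on coaster, within 12 mm of centre; knife flat within 13 mm of midway, 35 mm of level, 0.2 rad of straight; black tin on the board behind the plate, gap 4-38 mm, within 15 mm sideways; red tin on it within 10 mm; all upright (0.15 rad), at rest (horizontal distance between egg_cup and plate below 0.012 m and z of egg_cup in the frame of plate between 0.001 and 0.01 m and horizontal distance between salt_shaker and coaster below 0.012 m and z of salt_shaker in the frame of coaster between 0.002 and 0.01 m and y of butter_knife in the frame of board between -0.013 and 0.013 m and x of butter_knife in the frame of board between -0.08 and -0.01 m and z of butter_knife in the frame of board between 0.01 and 0.021 m and angle between the x axis of butter_knife and the x axis of board, either way round below 0.2 rad and x of black_tin in the frame of plate between 0.093 and 0.127 m and y of black_tin in the frame of plate between -0.015 and 0.015 m and z of black_tin in the frame of board between 0.011 and 0.019 m and horizontal distance between red_tin and black_tin below 0.01 m and z of red_tin in the frame of black_tin between 0.018 and 0.026 m and angle between each of egg_cup, salt_shaker, butter_knife, black_tin, red_tin's own z axis and vertical below 0.15 rad and linear speed of each of egg_cup, salt_shaker, butter_knife, black_tin, red_tin below 0.02 m/s); the robot touches nothing.
It fails at once if the small corked bottle is shifted more than 25 mm (distance of small_bottle from where it was at the start of the episode above 0.025 m).
It fails at once if the candle stub is shifted more than 25 mm (distance of candle from where it was at the start of the episode above 0.025 m).
It also fails if it takes over 122 s, if anything falls off the work surface, if the arm or the gripper's body presses on something with over 40 N, if the wrist force passes 120 N, or if a joint passes its speed limit or range.

## Robot

A 6-joint arm with a two-finger parallel gripper is mounted at the origin on a cart in front of the work surface, level with it; the furniture and walls round the work are solid. World frame = base frame: x ahead of the robot, y to its left, z up, the work surface at z = 0. Lengths are in mm, angles in rad, forces in N, time in s.
With the tool pointing down it reaches from about 275 to 750 mm from the base axis. Payload 10.2 kg.
Tool frame: the origin (TCP) lies where the fingers leave the gripper's body, on its centre line; the fingertips stand 73 mm ahead of it and the grasp point (between the pads) lies 54 mm ahead of it (ctrl.tip_extent is the z of the fingertips in the tool frame, in mm); z points along the fingers, y is the line along which they close (so a half turn about z gives the same grasp; the last joint's range is limited). The gripper opens to 85 mm and grips with 20 to 120 N. Pads are 22 mm wide; open, the fingers measure 114 mm over their backs; the gripper's body (76 mm by 85 mm) begins 54 mm behind the grasp point. The pads swing forward as they close: fully open they stand 13 mm farther back than shut.
Start: joints at [-1.527, 0.313, 1.498, -0, 1.331, -0.223], TCP at [138.401, -506.435, 303.894] pointing down, gripper open.
Joint ranges: [-2.94, 2.94], [-0.97, 2.17], [0.19, 2.56], [-1.23, 4.37], [0.02, 3.11], [-2.88, 2.88]. Speed limits (rad/s): [2.39, 2.39, 3.01, 3.14, 3.14, 3.14].

## Interface

Orientations are given as a unit quaternion [w, x, y, z].
In Python, from rig import readout, cams, order, ctrl gives the robot as it stands.
- The arm moves only by the tool tcp_steps, called after "Request:" by a JSON object that holds its "op" and its "data", one argument or row to a line. Schema: {"type":"object","properties":{"steps":{"type":"array","items":{"type":"array","items":{"type":"array","items":{"type":"number"},"minItems":6,"maxItems":6},"minItems":1,"maxItems":8},"minItems":1,"maxItems":1},"finger_gap":{"type":"number"},"grip_force":{"type":"number"},"only":{"type":"string"},"quiet":{"type":"boolean"},"lines":{"type":"string"}},"required":["steps"],"additionalProperties":false}. steps is a list that holds a single list of rows (three levels of brackets), with 1 to 8 rows, each of 6 numbers: dx, dy, dz in parts of the range, where 1.0 means 750 mm, then a rotation vector rx, ry, rz in parts of the range, where 1.0 means pi/2 rad; each row is the pose to reach, as a shift and turn from the pose commanded when the call began, along the tool's axes at that moment; what a row does not reach only later rows make up. A row lasts 1/10 s, in which the tool goes at most 50 mm and 0.15 rad, less where a joint would pass 70% of its speed; a pose out of reach is approached as far as the arm can. finger_gap is the opening from 0.0 (shut) to 1.0 (fully open), set as the call begins (left out keeps the last). The fingers move at their own pace and stop on an object; grip_force is the grip in N (left out, the last holds). Time passes only in rows, so rows that do not move let the fingers close. The tool returns the time, the measured TCP pose, the force, the opening and the grip force at its end. only (a regular expression) keeps the lines of the reply that match it, lines (a string "A,B") keeps lines A to B, and quiet returns only ok. Input that does not fit is refused with a message, and nothing moves.
- readout.sense(): the state, without advancing time (a new reading comes with each control period).
- cams.capture(name): name is "scene" or "top" or "wrist"; returns (picture, depth): 420x560x3 uint8, red, green, blue; 420x560 float32, mm along the optical axis (not along the pixel's ray), 0 where there is no reading.
- cams.calibration(name): a dict with "fx", "fy", "cx", "cy" (pixels), "distortion" ([k1, k2, p1, p2, k3] as OpenCV has them; the pictures are not rectified), "position" and "attitude" of the camera in the world. Camera axes: x right, y down, z forward; pixel columns grow to the right and rows downward; lengths in mm; the calibration is good to about 2 mm. A picture is of the moment at which its call begins: read the wrist's pose just before it. calibration takes no time and is no camera call; for the wrist camera it gives the pose at the moment of the call.
- order.finish_job(): hands the job in; it is judged then, once.
Trained networks look in the newest picture that a camera, given by its name, has taken for a name from the list of things; names that differ only in an ending like _2 or _b are one class to them, and where a whole thing is asked for, a point or a joint stands for the part that bears it (a point fixed in the world has none). Each returns a list of dicts, best first, with "p" (0 to 1); they miss things now and then, are a little off and sometimes report something else, mostly with a low value. They report only what shows in the picture. A call takes as long as a camera call. They do not tell look-alikes from the thing itself.
- cams.trace(target, camera): "pixels" (420x560 bool, what is visible of it) and "bbox" ([left, top, right, bottom] in pixels, round what is visible of it).
- cams.spot_point(target, camera): "uv" ([column, row] in pixels: a listed point, or the origin of a listed thing).
The state is a dict: "time_s": time; "joints": joint angles; "dq": joint speeds; "tau": joint torques, N m; "eef_pos": TCP position; "ee_rot": TCP orientation; "force": force on the tool from outside, world axes, zero at the start; "wrist_torque": the same for the moment, N m; "grip_width": opening from 0.0 (shut) to 1.0 (fully open); "grip_force": force on a finger pad.
Only numpy, scipy, OpenCV 4.12 (cv2) and the standard library are available. Lean on these libraries where they do the work, as an engineer would, in place of code of your own. Each camera call takes 0.05 s, during which the arm holds its last target. There are 200 camera calls.

## Working session

There is one attempt and no reset: what is moved stays moved. The work goes in short steps, Python scripts to look and compute and a tool call to move; the robot and the scene stay as the last step left them, time stands still between calls to the robot, and variables do not carry over. Pictures are saved under pics/ and viewed, at most 14 in all, crops included, and the job is handed in when it is done.

```bash
mkdir -p pics; ls; python3 - <<'E'
from rig import readout,cams,ctrl
import cv2,json
print(readout.sense()); print(ctrl.tip_extent)
for n in ("scene","top"):
    p,d=cams.capture(n); cv2.imwrite(f"pics/{n}0.png",p[:,:,::-1]); print(cams.calibration(n))
    for t in "board plate coaster egg_cup salt_shaker butter_knife black_tin red_tin small_bottle candle".split():
        print(n,t,[(round(r["p"],2),[int(x) for x in r["bbox"]]) for r in cams.trace(t,n)])
E
```

```text
pics
{'time_s': 0.0, 'joints': array([-1.52736937e+00,  3.13438597e-01,  1.49846797e+00,  2.62559236e-05,
        1.33101801e+00, -2.23395830e-01]), 'dq': array([-0.00081332,  0.00022055, -0.00227135, -0.00035997,  0.00206014,
        0.00097581]), 'tau': array([ 1.71507641e-04, -4.12271833e+01, -2.59743458e+01, -1.21250423e-04,
        4.12200388e-03,  7.57516290e-06]), 'eef_pos': array([ 138.41274754, -506.24093912,  303.32922824]), 'ee_rot': array([-6.62123272e-04,  9.91114088e-01,  1.33012860e-01,  7.25442217e-05]), 'force': array([-0.15600849,  0.79815665,  0.31019665]), 'wrist_torque': array([0.04707859, 0.00439754, 0.01237168]), 'grip_force': 0.0, 'grip_width': 0.9989048618552447}
72.6
{'fx': 506.489075098606, 'fy': 506.489075098606, 'cx': 278.17994458065345, 'cy': 199.57938460607193, 'distortion': array([0.06650365, 0.        , 0.        , 0.        , 0.        ]), 'position': array([ 40.05103137, 779.94834848, 913.11648167]), 'attitude': array([ 0.10389852, -0.20579895,  0.88489289, -0.40474246])}
scene board [(0.68, [114, 225, 279, 355])]
scene plate [(0.95, [215, 245, 260,
[... 535 characters left out ...]
880492, 'distortion': array([-0.08746704,  0.        ,  0.        ,  0.        ,  0.        ]), 'position': array([433.09172274, -92.26326369, 968.69029798]), 'attitude': array([ 0.02053561, -0.70020905,  0.71287471, -0.0330942 ])}
top board [(0.66, [99, 141, 228, 244])]
top plate [(0.57, [174, 192, 214, 235])]
top coaster [(0.63, [111, 191, 141, 225])]
top egg_cup [(0.74, [312, 235, 330, 251])]
top salt_shaker [(0.6, [385, 225, 406, 237])]
top butter_knife [(0.68, [267, 204, 285, 255])]
top black_tin [(0.95, [304, 189, 334, 218])]
top red_tin [(0.63, [238, 182, 262, 200]), (0.61, [351, 233, 368, 250])]
top small_bottle [(0.82, [341, 194, 363, 216])]
top candle [(0.56, [419, 199, 430, 213])]
```

View pics/scene0.png

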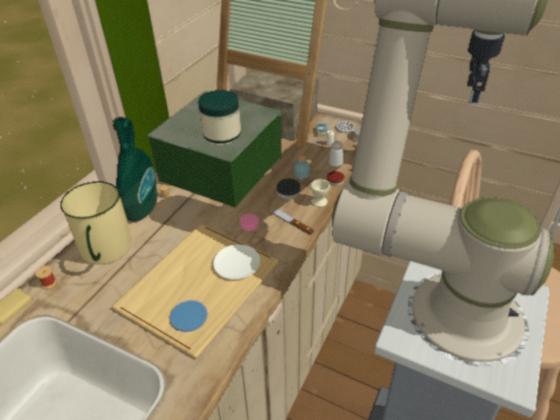

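View pics/top0.png

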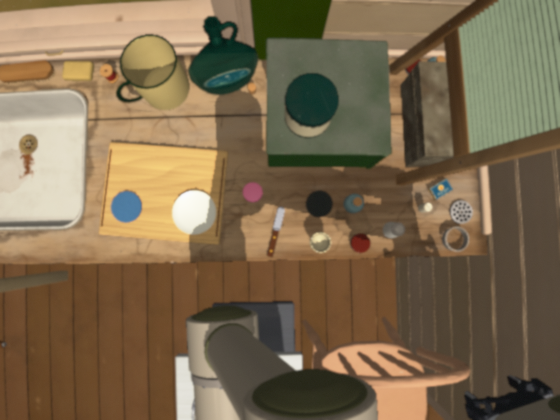

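```bash
python3 - <<'E'
import cv2,numpy as np
a=cv2.imread("pics/top0.png")[180:255,230:370]; b=cv2.imread("pics/scene0.png")[165:235,230:350]
a=cv2.resize(a,None,fx=5,fy=5,interpolation=2); b=cv2.resize(b,(510,298),interpolation=2)
c=np.zeros((600,700,3),np.uint8); c[:375]=a[:375,:700]; c[375:]=cv2.resize(b,(700,408))[90:315]
cv2.imwrite("pics/crop0.png",c)
E
```

```text
(no output)
```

View pics/crop0.png

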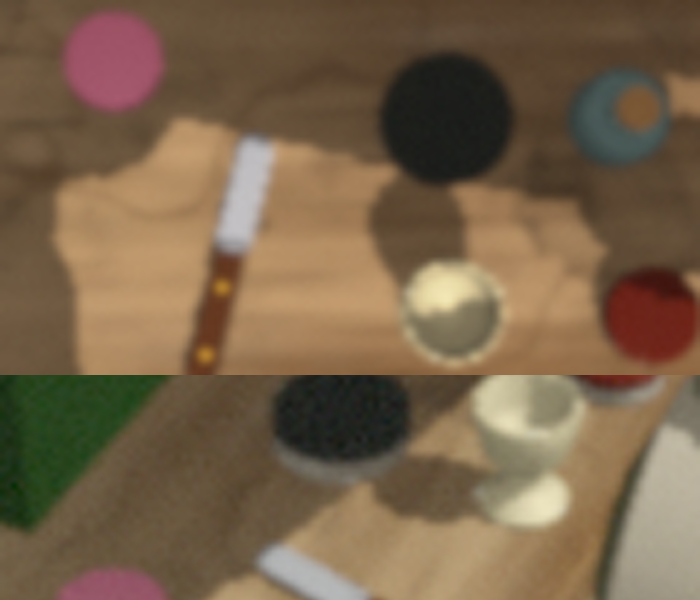

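The top view shows two candidates for the red tin: pink at (253,192) and dark red at (360,242). The dark red one, right of the egg cup (321,243), fits the description, and the crop confirms that the other is clearly pink. The black tin is at (319,204), the bottle at (354,204), the salt shaker at (393,230), the candle at (428,208) and the knife at (276,231). The plate is on the board's right half.

```bash
cat >h.py <<'E'
import numpy as np,cv2
from scipy.spatial.transform import Rotation as R
from rig import readout,cams
def rot(q): return R.from_quat(np.r_[q[1:],q[0]])
def cloud(name,mask,d,c=None):
    c=c or cams.calibration(name); v,u=np.nonzero(mask&(d>0)); z=d[v,u]
    K=np.array([[c["fx"],0,c["cx"]],[0,c["fy"],c["cy"]],[0,0,1]])
    n=cv2.undistortPoints(np.c_[u,v].astype(float)[:,None],K,c["distortion"])[:,0]
    return rot(c["attitude"]).apply(np.c_[n*z[:,None],z])+c["position"]
def go(x,y,z,yaw=None):
    "shift and turn, tool axes, to TCP x,y,z; yaw = world direction of closing line (mod pi)"
    s=readout.sense(); r=rot(s["ee_rot"]); M=r.as_matrix()
    sh=M.T@(np.array([x,y,z])-s["eef_pos"]); out=[0,0,0]
    if yaw is not None:
        cy=np.arctan2(M[1,1],M[0,1]); dy=(yaw-cy+np.pi/2)%np.pi-np.pi/2
        cx=cy+dy+np.pi/2
        T=np.array([[np.cos(cx),np.cos(cy+dy),0],[np.sin(cx),np.sin(cy+dy),0],[0,0,-1]])
        out=(R.from_matrix(M.T@T)).as_rotvec()
    print("shift",sh.round(1),"turn",np.round(out,3),"| at",s["eef_pos"].round(1),"j6 %.2f grip %.3f F %.1f"%(s["joints"][5],s["grip_width"],s["grip_force"]))
E
python3 - <<'E'
from h import *
for n in ("top","scene"):
    p,d=cams.capture(n)
    for t in "board plate coaster egg_cup salt_shaker butter_knife black_tin red_tin small_bottle candle".split():
        for r in cams.trace(t,n):
            if r["p"]<.5: continue
            m=cv2.erode(r["pixels"].astype(np.uint8),np.ones((2,2)))>0 if t!="candle" else r["pixels"]
            P=cloud(n,m,d); z1=np.percentile(P[:,2],90)
            T=P[abs(P[:,2]-z1)<6]; (c,sz,a)=cv2.minAreaRect(T[:,:2].astype(np.float32))
            print(n,t,"z90 %.1f zmed %.1f"%(z1,np.median(P[:,2])),"mean",T.mean(0)[:2].round(1),"rect",np.round(c,1),np.round(sz,1),"ang %.1f"%a,len(T))
E
```

```text
top board z90 17.2 zmed 14.9 mean [572.5 185.9] rect [561.8 183.4] [309.8 237.8] ang 84.2 8539
top plate z90 24.8 zmed 20.9 mean [509.3 101.3] rect [509.  101.7] [105.9 102.7] ang 88.9 1190
top coaster z90 23.3 zmed 20.9 mean [527.3 275. ] rect [527.6 274.4] [77.2 77.8] ang 77.1 735
top coaster z90 10.7 zmed 7.6 mean [ 458.9 -102.5] rect [ 457.9 -102.1] [ 15.9 124.7] ang 75.9 245
top coaster z90 56.8 zmed 38.0 mean [ 423.7 -209. ] rect [ 428.7 -206. ] [43.4 44.6] ang 31.7 53
top egg_cup z90 57.8 zmed 38.3 mean [ 426.2 -208.2] rect [ 429.5 -206.2] [45.4 44.5] ang 42.9 63
top salt_shaker z90 73.7 zmed 64.6 mean [ 457.  -392.6] rect [ 457. -393.] [24.5 23.9] ang 88.7 90
top butter_knife z90 20.0 zmed 17.9 mean [ 425.  -311.7] rect [ 425.2 -313. ] [49.  45.2] ang 88.3 290
top butter_knife z90 11.1 zmed 8.0 mean [ 452.9 -100.9] rect [ 457.6 -101.8] [ 12.3 120.4] ang 75.7 186
top black_tin z90 24.2 zmed 21.9 mean [ 525.5 -210.3] rect [ 525.6 -209.8] [62.1 63.8] ang 43.0 507
top red_tin z90 19.9 zmed 17.8 mean [ 425.9 -312. ] rect [ 425.4 -312.2] [47.2 49.1] ang 26.2 302
top red_tin z90 20.
[... 668 characters left out ...]
alt_shaker z90 69.7 zmed 39.0 mean [ 449. -385.] rect [ 450.  -387.4] [27.5 20.8] ang 62.3 49
scene butter_knife z90 11.7 zmed 8.3 mean [437.6 -91.9] rect [451.4 -95.6] [ 14.8 119.5] ang 75.8 135
scene butter_knife z90 24.7 zmed 21.0 mean [505.8  99.5] rect [504.7 100.9] [101.3 104.5] ang 82.0 965
scene black_tin z90 23.8 zmed 21.1 mean [ 519.2 -205. ] rect [ 520.1 -205.5] [64.1 59.6] ang 75.8 259
scene red_tin z90 20.0 zmed 16.9 mean [551.8 -39.7] rect [552.3 -41. ] [45.  44.5] ang 90.0 179
scene red_tin z90 20.1 zmed 17.0 mean [ 419.  -305.8] rect [ 421.2 -306.8] [41.5 46.4] ang 44.8 124
scene small_bottle z90 58.6 zmed 33.8 mean [ 517.9 -292.8] rect [ 520.3 -293.3] [25.3 20.8] ang 67.0 40
```

```bash
python3 -c "
from h import *
go(430,-260,330,0.0)"
```

```text
shift [ 346.3 -160.8  -26.1] turn [-0.     0.    -1.304] | at [ 138.4 -506.4  303.9] j6 -0.22 grip 1.003 F 0.0
```

Careful with the scale: shifts go in shares of 750 mm and turns go in shares of pi/2 rad. That gives: 346 mm is 0.4613, 320 mm is 0.4267, -1.05 rad is -0.6685.

Request:
{"op": "tcp_steps", "data": {
  "steps": [
    [[0.16, -0.0733, -0.0347, 0, 0, -0.0955], [0.2133, -0.1, -0.0347, 0, 0, -0.191], [0.2667, -0.1267, -0.0347, 0, 0, -0.2865], [0.32, -0.1533, -0.0347, 0, 0, -0.382], [0.3733, -0.1733, -0.0347, 0, 0, -0.4775], [0.4267, -0.2, -0.0347, 0, 0, -0.573], [0.4613, -0.2147, -0.0347, 0, 0, -0.6685], [0.4613, -0.2147, -0.0347, 0, 0, -0.6685]]
  ],
  "finger_gap": 1.0,
  "grip_force": 40
}}

```text
time_s: 3.0
eef_pos: [431.5, -257.6, 330.1]
ee_rot: [0.0, 0.789, 0.614, 0.0]
force: [-0.4, -0.7, 0.2]
grip_width: 1.002
grip_force: 0.0
```

Request:
{"op": "tcp_steps", "data": {
  "steps": [
    [[0, 0, 0, 0, 0, 0], [0, 0, 0, 0, 0, 0], [0, 0, 0, 0, 0, 0]]
  ]
}}

```text
time_s: 3.3
eef_pos: [429.2, -260.5, 329.8]
ee_rot: [-0.0, 0.791, 0.611, -0.0]
force: [0.3, -0.4, -0.2]
grip_width: 1.002
grip_force: 0.0
```

```bash
python3 - <<'E'
from h import *
go(430,-260,330,0.785)
c=cams.calibration("wrist"); p,d=cams.capture("wrist"); cv2.imwrite("pics/w1.png",p[:,:,::-1])
print(c["position"])
for t in "egg_cup salt_shaker butter_knife black_tin red_tin small_bottle candle".split():
    for r in cams.trace(t,"wrist"):
        if r["p"]<.4: continue
        m=cv2.erode(r["pixels"].astype(np.uint8),np.ones((3,3)))>0
        P=cloud("wrist",m,d,c); z1=np.percentile(P[:,2],90)
        T=P[abs(P[:,2]-z1)<6]; (cc,sz,a)=cv2.minAreaRect(T[:,:2].astype(np.float32))
        print(t,"%.2f"%r["p"],r["bbox"],"z90 %.1f"%z1,"mean",T.mean(0)[:2].round(1),"rect",np.round(cc,1),np.round(sz,1),"ang %.1f"%a)
E
```

```text
shift [ 0.7  0.7 -0.2] turn [-0.    0.   -1.04] | at [ 429.2 -260.5  329.8] j6 -0.52 grip 1.002 F 0.0
[ 449.36326719 -182.99103441  401.40876674]
egg_cup 0.82 [243.9, 114.5, 284.0, 157.9] z90 57.6 mean [ 426.6 -207.5] rect [ 430.1 -205.9] [44.2 43.9] ang 30.5
salt_shaker 0.76 [300.9, 239.1, 335.6, 286.5] z90 74.8 mean [ 456.8 -389.4] rect [ 457.2 -390.4] [23.1 27.3] ang 78.6
butter_knife 0.85 [213.1, 35.7, 323.4, 51.3] z90 12.3 mean [459.6 -99.6] rect [ 459.6 -100.1] [ 16.1 125.8] ang 75.7
black_tin 0.84 [312.6, 90.0, 369.4, 147.5] z90 24.6 mean [ 525.6 -208.8] rect [ 525.6 -209.5] [63.7 64. ] ang 31.2
red_tin 0.83 [268.4, 192.8, 298.2, 226.5] z90 20.3 mean [ 427.7 -308.7] rect [ 428.1 -309.4] [43.5 47. ] ang 17.8
small_bottle 0.74 [332.9, 167.0, 371.9, 201.0] z90 66.2 mean [ 524.9 -295. ] rect [ 525.2 -295.4] [19.6 20.4] ang 79.4
candle 0.50 [353.9, 287.9, 363.8, 312.5] z90 26.0 mean [ 502.7 -474.1] rect [ 502.6 -473.7] [3.6 0.7] ang 73.2
```

View pics/w1.png

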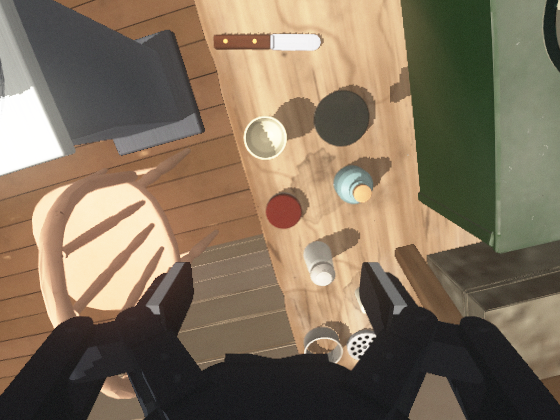

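```bash
python3 - <<'E'
from h import *
from rig import ctrl
print(ctrl.tip_extent)
s=readout.sense(); c=cams.calibration("wrist"); p,d=cams.capture("wrist")
P=cloud("wrist",(d>0)&(d<250),d,c); Q=rot(s["ee_rot"]).inv().apply(P-s["eef_pos"])
for sg in (1,-1):
    F=Q[(sg*Q[:,1]>30)&(Q[:,2]>20)]; print(F[:,2].max(), np.percentile(F[:,2],[50,98]), F[F[:,2]>50].min(0), F[F[:,2]>50].max(0))
go(525.6,-209.6,120,-.785)
E
```

```text
72.6
223.05630812544553 [168.00999018 205.86261597] [-160.86543594   42.06343609   50.00947699] [178.94630814 259.26494359 223.05630813]
59.18273214227599 [34.74485668 55.50336288] [-10.81389682 -55.04507343  50.05499669] [ 12.10544338 -42.33843663  59.18273214]
shift [ 73.   80.2 209.9] turn [0.    0.    0.531] | at [ 429.6 -260.1  329.9] j6 -0.52 grip 0.997 F 0.0
```

Converted, 210 mm is 0.28, 200 mm is 0.2667, 0.53 rad is 0.3374.

Request:
{"op": "tcp_steps", "data": {
  "steps": [
    [[0.0267, 0.0267, 0.0533, 0, 0, 0.0955], [0.06, 0.0667, 0.1067, 0, 0, 0.191], [0.0867, 0.0933, 0.16, 0, 0, 0.2865], [0.0973, 0.1067, 0.2133, 0, 0, 0.3374], [0.0973, 0.1067, 0.2667, 0, 0, 0.3374], [0.0973, 0.1067, 0.28, 0, 0, 0.3374], [0.0973, 0.1067, 0.28, 0, 0, 0.3374]]
  ],
  "finger_gap": 1.0,
  "grip_force": 40,
  "quiet": true
}}

```text
ok
```

```bash
python3 - <<'E'
from h import *
c=cams.calibration("wrist"); p,d=cams.capture("wrist")
r=cams.trace("black_tin","wrist")[0]
P=cloud("wrist",cv2.erode(r["pixels"].astype(np.uint8),np.ones((3,3)))>0,d,c); z1=np.percentile(P[:,2],70)
T=P[abs(P[:,2]-z1)<4]; print(r["p"],r["bbox"],z1,cv2.minEnclosingCircle(T[:,:2].astype(np.float32)),T.mean(0))
go(525.6,-209.6,67,-.785)
E
```

```text
0.84 [227.8, 184.3, 330.6, 291.1] 23.80201885645364 ((527.8333740234375, -209.13279724121094), 33.577022552490234) [ 529.28889213 -207.43535498   23.47240809]
shift [-0.  -0.9 55. ] turn [ 0.003 -0.001  0.001] | at [ 526.1 -210.1  122. ] j6 0.20 grip 1.000 F 0.0
```

Request:
{"op": "tcp_steps", "data": {
  "steps": [
    [[0, 0, 0.04, 0, 0, 0], [0, 0, 0.06, 0, 0, 0], [0, 0, 0.0693, 0, 0, 0], [0, 0, 0.072, 0, 0, 0], [0, 0, 0.072, 0, 0, 0]]
  ]
}}

```text
time_s: 5.05
eef_pos: [525.8, -209.6, 66.7]
ee_rot: [0.0, 0.924, 0.383, 0.0]
force: [-0.2, -0.6, 0.6]
grip_width: 1.001
grip_force: 0.0
```

Request:
{"op": "tcp_steps", "data": {
  "steps": [
    [[0, 0, 0, 0, 0, 0], [0, 0, 0, 0, 0, 0], [0, 0, 0, 0, 0, 0], [0, 0, 0, 0, 0, 0], [0, 0, 0, 0, 0, 0]]
  ],
  "finger_gap": 0.5,
  "grip_force": 40
}}

```text
time_s: 5.55
eef_pos: [526.0, -209.7, 67.3]
ee_rot: [0.001, 0.924, 0.383, 0.001]
force: [-1.9, 0.7, 7.7]
grip_width: 0.765
grip_force: 43.1
```

Request:
{"op": "tcp_steps", "data": {
  "steps": [
    [[0, 0, -0.0067, 0, 0, 0], [0, 0, -0.0267, 0, 0, 0], [0, 0, -0.08, 0, 0, 0], [0, 0, -0.1067, 0, 0, 0], [0, 0, -0.1067, 0, 0, 0]]
  ]
}}

```text
time_s: 6.05
eef_pos: [526.6, -210.0, 149.8]
ee_rot: [0.003, 0.924, 0.383, 0.002]
force: [-0.3, -0.5, -1.1]
grip_width: 0.761
grip_force: 45.1
```

```bash
python3 -c "
from h import *
b=np.array([.9947,-.1030]); P=np.array([509,101.6])+110*b; print(P)
go(P[0],P[1],140,-1.674)"
```

```text
[618.417  90.27 ]
shift [ 277.5 -147.     9.2] turn [ 0.005 -0.004  0.89 ] | at [ 526.6 -210.   149.8] j6 0.20 grip 0.761 F 45.1
```

Converted, 245 mm is 0.3267, 160 mm is 0.2133, 0.85 rad is 0.5411.

Request:
{"op": "tcp_steps", "data": {
  "steps": [
    [[0.02, -0.0293, 0, 0, 0, 0], [0.052, -0.076, 0, 0, 0, 0], [0.0867, -0.1293, 0, 0, 0, 0.0637], [0.12, -0.176, 0, 0, 0, 0.1592], [0.1573, -0.2093, 0, 0, 0, 0.2546], [0.2133, -0.208, 0, 0, 0, 0.3501], [0.2733, -0.204, 0, 0, 0, 0.4456], [0.3267, -0.2, 0, 0, 0, 0.5411]]
  ]
}}

```text
time_s: 6.85
eef_pos: [593.0, 71.9, 145.5]
ee_rot: [-0.0, 1.0, -0.029, -0.0]
force: [0.2, 0.1, -1.4]
grip_width: 0.762
grip_force: 45.1
```

```bash
python3 -c "
from h import *
go(618.4,90.3,85,-1.674)"
```

```text
shift [ 24.3 -19.9  60.5] turn [-0.     0.001  0.044] | at [593.   71.9 145.5] j6 1.55 grip 0.762 F 45.1
```

Converted, 60 mm is 0.08, 58 mm is 0.0773, 0.04 rad is 0.0255.

Request:
{"op": "tcp_steps", "data": {
  "steps": [
    [[0.02, -0.016, 0.0267, 0, 0, 0.0255], [0.032, -0.0253, 0.0533, 0, 0, 0.0255], [0.032, -0.0267, 0.0693, 0, 0, 0.0255], [0.032, -0.0267, 0.0773, 0, 0, 0.0255], [0.032, -0.0267, 0.08, 0, 0, 0.0255], [0.032, -0.0267, 0.08, 0, 0, 0.0255], [0.032, -0.0267, 0.08, 0, 0, 0.0255]]
  ]
}}

```text
time_s: 7.55
eef_pos: [617.5, 88.4, 86.9]
ee_rot: [-0.0, 0.999, -0.047, 0.001]
force: [0.7, -0.3, -0.8]
grip_width: 0.767
grip_force: 45.1
```

```bash
python3 -c "
from h import *
go(618.4,90.3,82.5,-1.674)"
```

```text
shift [ 0.7 -2.   4.4] turn [-0.    -0.001  0.009] | at [617.5  88.4  86.9] j6 1.62 grip 0.767 F 45.1
```

Converted, 4.4 mm is 0.0059, 4 mm is 0.0053.

Request:
{"op": "tcp_steps", "data": {
  "steps": [
    [[0.0009, -0.0027, 0.0027, 0, 0, 0], [0.0009, -0.0027, 0.0053, 0, 0, 0], [0.0009, -0.0027, 0.0059, 0, 0, 0], [0.0009, -0.0027, 0.0059, 0, 0, 0]]
  ]
}}

```text
time_s: 7.95
eef_pos: [618.4, 90.8, 82.4]
ee_rot: [0.0, 0.999, -0.047, 0.0]
force: [-3.4, 1.4, 6.1]
grip_width: 0.763
grip_force: 45.6
```

Request:
{"op": "tcp_steps", "data": {
  "steps": [
    [[0, 0, 0, 0, 0, 0], [0, 0, 0, 0, 0, 0], [0, 0, 0, 0, 0, 0]]
  ],
  "finger_gap": 1.0
}}

```text
time_s: 8.25
eef_pos: [618.2, 90.6, 81.4]
ee_rot: [0.0, 0.999, -0.047, -0.0]
force: [-0.2, 0.4, -0.5]
grip_width: 0.996
grip_force: 0.0
```

Request:
{"op": "tcp_steps", "data": {
  "steps": [
    [[0, 0, -0.0267, 0, 0, 0], [0, 0, -0.08, 0, 0, 0], [-0.04, 0, -0.1467, 0, 0, 0], [-0.08, 0, -0.2133, 0, 0, 0], [-0.1067, 0, -0.24, 0, 0, 0], [-0.1067, 0, -0.24, 0, 0, 0], [-0.1067, 0, -0.24, 0, 0, 0]]
  ]
}}

```text
time_s: 8.95
eef_pos: [538.4, 98.2, 262.1]
ee_rot: [-0.0, 0.999, -0.047, 0.001]
force: [0.6, -0.6, 0.1]
grip_width: 1.002
grip_force: 0.0
```

```bash
cat >>h.py <<'E'
def look(cam,names,pic=None,band=4):
    c=cams.calibration(cam); p,d=cams.capture(cam); o={}
    if pic: cv2.imwrite(f"pics/{pic}.png",p[:,:,::-1])
    for t in names:
        for r in cams.trace(t,cam):
            if r["p"]<.4: continue
            P=cloud(cam,cv2.erode(r["pixels"].astype(np.uint8),np.ones((3,3)))>0,d,c)
            z1=np.percentile(P[:,2],85); T=P[abs(P[:,2]-z1)<band]
            cc,sz,a=cv2.minAreaRect(T[:,:2].astype(np.float32))
            print(cam,t,"%.2f"%r["p"],np.int32(r["bbox"]),"z %.1f"%z1,"mean",T.mean(0)[:2].round(1),"rect",np.round(cc,1),np.round(sz,1),"ang %.1f"%a)
            o.setdefault(t,np.array(cc))
    return o
E
python3 - <<'E'
from h import *
look("wrist",["plate","coaster","black_tin","board"],"w2"); look("top",["plate","coaster","black_tin"])
go(427,-310.5,150,0)
E
```

```text
wrist plate 0.80 [226 166 326 257] z 25.6 mean [510.9 102.6] rect [510.3 102.5] [105.5 105.8] ang 23.4
wrist coaster 0.58 [ 85 176 159 244] z 23.3 mean [530.1 275.4] rect [528.6 275.8] [76.8 77.9] ang 36.5
wrist black_tin 0.81 [240  74 310 149] z 39.3 mean [619.4  91.7] rect [619.   91.5] [63.5 63.7] ang 58.5
wrist board 0.78 [ 40  52 346 269] z 17.3 mean [589.4 194.8] rect [564.5 185.2] [308.9 238.7] ang 84.0
top plate 0.56 [178 197 216 234] z 23.0 mean [503.   93.7] rect [502.5  93.5] [84.1 85.5] ang 88.5
top coaster 0.88 [111 196 141 217] z 22.8 mean [526.  274.3] rect [527.  274.5] [67.5 38.3] ang 88.7
top black_tin 0.57 [187 156 213 181] z 38.7 mean [618.7  86.8] rect [620.8  84.6] [55.1 55.8] ang 89.9
top black_tin 0.49 [265 206 283 261] z 11.1 mean [444.5 -97.1] rect [ 455.1 -100.6] [ 14.  119.8] ang 74.8
shift [-72.9 417.2 111.1] turn [1.000e-03 1.000e-03 1.477e+00] | at [538.6  98.1 261. ] j6 1.63 grip 1.001 F 0.0
```

View pics/w2.png

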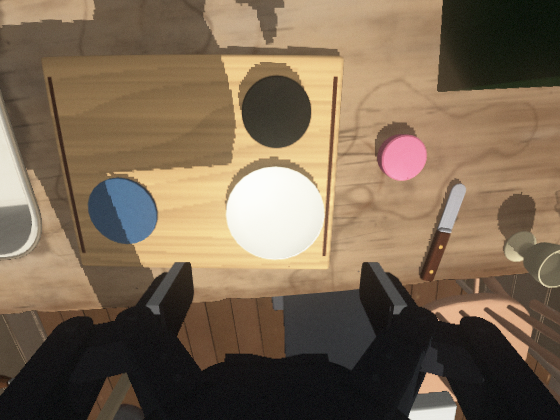

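Converted, 358 mm is 0.4773, 310 mm is 0.4133, 0.25 rad is 0.1592.

Request:
{"op": "tcp_steps", "data": {
  "steps": [
    [[-0.0067, 0.0333, 0, 0, 0, 0.0637], [-0.0187, 0.0933, 0, 0, 0, 0.1592], [-0.0293, 0.1573, 0, 0, 0, 0.2546], [-0.0413, 0.2213, 0, 0, 0, 0.3501], [-0.0533, 0.2853, 0.0133, 0, 0, 0.4456], [-0.064, 0.3493, 0.04, 0, 0, 0.5411], [-0.076, 0.4133, 0.0667, 0, 0, 0.6366], [-0.0867, 0.4773, 0.0933, 0, 0, 0.7321]]
  ],
  "finger_gap": 1.0,
  "grip_force": 40,
  "quiet": true
}}

```text
ok
```

```bash
python3 -c "
from h import *
go(427.3,-310.2,120,.3)"
```

```text
shift [55.5 33.5 73.9] turn [-0.    -0.     0.021] | at [ 441.5 -246.9  193.9] j6 2.08 grip 0.998 F 0.0
```

Converted, 74 mm is 0.0987, 73 mm is 0.0973.

Request:
{"op": "tcp_steps", "data": {
  "steps": [
    [[0.04, 0.024, 0.04, 0, 0, 0], [0.0667, 0.04, 0.08, 0, 0, 0], [0.074, 0.0447, 0.0973, 0, 0, 0], [0.074, 0.0447, 0.0987, 0, 0, 0], [0.074, 0.0447, 0.0987, 0, 0, 0]]
  ],
  "quiet": true
}}

```text
ok
```

```bash
python3 - <<'E'
from h import *
look("wrist",["red_tin","salt_shaker"])
go(427.3,-310.2,71.5,.3)
E
```

```text
wrist red_tin 0.59 [244 192 321 269] z 20.1 mean [ 426.8 -314. ] rect [ 426.8 -313. ] [48.3 47.8] ang 89.9
wrist salt_shaker 0.85 [237  37 321 129] z 75.1 mean [ 457.5 -393.5] rect [ 457.5 -393.4] [25.2 25.7] ang 44.9
wrist salt_shaker 0.67 [ 59 171 170 256] z 65.6 mean [ 524.5 -299.6] rect [ 525.5 -298.4] [20.6 20.9] ang 37.0
shift [ 1.5  2.6 50.3] turn [-0.001 -0.002  0.029] | at [ 429.2 -307.9  121.8] j6 1.97 grip 1.001 F 0.0
```

Converted, 50 mm is 0.0667, 3.2 mm is 0.0043, 0.03 rad is 0.0191.

Request:
{"op": "tcp_steps", "data": {
  "steps": [
    [[0.0043, 0.004, 0.0333, 0, 0, 0.0191], [0.0043, 0.004, 0.056, 0, 0, 0.0191], [0.0043, 0.004, 0.064, 0, 0, 0.0191], [0.0043, 0.004, 0.0667, 0, 0, 0.0191], [0.0043, 0.004, 0.0667, 0, 0, 0.0191]]
  ],
  "quiet": true
}}

```text
ok
```

Request:
{"op": "tcp_steps", "data": {
  "steps": [
    [[0, 0, 0, 0, 0, 0], [0, 0, 0, 0, 0, 0], [0, 0, 0, 0, 0, 0], [0, 0, 0, 0, 0, 0], [0, 0, 0, 0, 0, 0], [0, 0, 0, 0, 0, 0]]
  ],
  "finger_gap": 0.3,
  "grip_force": 40
}}

```text
time_s: 11.95
eef_pos: [426.8, -312.6, 71.4]
ee_rot: [0.0, 0.804, -0.594, 0.0]
force: [-2.1, 1.7, 7.4]
grip_width: 0.551
grip_force: 40.6
```

Request:
{"op": "tcp_steps", "data": {
  "steps": [
    [[0, 0, -0.0067, 0, 0, 0], [0, 0, -0.0267, 0, 0, 0], [0, 0, -0.08, 0, 0, 0], [0, 0, -0.1067, 0, 0, 0], [0, 0, -0.1067, 0, 0, 0]]
  ]
}}

```text
time_s: 12.45
eef_pos: [427.4, -313.2, 153.4]
ee_rot: [0.001, 0.804, -0.595, 0.003]
force: [0.8, 0.5, -1.1]
grip_width: 0.549
grip_force: 41.6
```

```bash
python3 -c "
from h import *
go(618.7,91.2,140,-1.3)"
```

```text
shift [-330.7 -301.4   12.4] turn [ 0.002 -0.006 -1.544] | at [ 427.4 -313.2  153.4] j6 1.99 grip 0.549 F 41.6
```

Converted, -280 mm is -0.3733, -260 mm is -0.3467, -1.05 rad is -0.6685.

Request:
{"op": "tcp_steps", "data": {
  "steps": [
    [[-0.0293, -0.016, 0, 0, 0, -0.0637], [-0.0773, -0.044, 0, 0, 0, -0.1592], [-0.1333, -0.076, 0, 0, 0, -0.2546], [-0.1893, -0.108, 0, 0, 0, -0.3501], [-0.2467, -0.14, 0, 0, 0, -0.4456], [-0.3027, -0.1733, 0, 0, 0, -0.5411], [-0.3467, -0.2173, 0, 0, 0, -0.6366], [-0.3733, -0.2667, 0, 0, 0, -0.6685]]
  ]
}}

```text
time_s: 13.25
eef_pos: [535.4, 16.7, 149.6]
ee_rot: [-0.0, 0.994, -0.108, -0.001]
force: [0.4, -1.1, -0.2]
grip_width: 0.546
grip_force: 41.5
```

```bash
python3 -c "
from h import *
go(618.7,91.2,118)"
```

```text
shift [ 65.4 -90.7  31.5] turn [0 0 0] | at [535.4  16.7 149.6] j6 1.60 grip 0.546 F 41.5
```

Converted, -90.7 mm is -0.1209, -86 mm is -0.1147.

Request:
{"op": "tcp_steps", "data": {
  "steps": [
    [[0.0333, -0.0467, 0.0067, 0, 0, 0], [0.0667, -0.0933, 0.02, 0, 0, 0], [0.0827, -0.1147, 0.0333, 0, 0, 0], [0.0872, -0.1209, 0.0413, 0, 0, 0], [0.0872, -0.1209, 0.0413, 0, 0, 0], [0.0872, -0.1209, 0.0413, 0, 0, 0]]
  ],
  "quiet": true
}}

```text
ok
```

```bash
python3 - <<'E'
from h import *
look("wrist",["red_tin","black_tin"],"w3",3)
go(618.7,91.2,109)
E
```

```text
wrist red_tin 0.94 [228 227 325 323] z 67.9 mean [621.4  87.3] rect [619.9  87.6] [45.8 48.5] ang 77.7
wrist red_tin 0.80 [431 236 510 308] z 20.1 mean [563.  -40.7] rect [561.2 -41.7] [48.4 47. ] ang 34.1
wrist black_tin 0.59 [211 194 329 260] z 39.0 mean [640.3  88.9] rect [636.8  88.9] [65.8 32.2] ang 81.7
shift [-1.7 -3.9 11.2] turn [0 0 0] | at [619.5  87.1 120.2] j6 1.75 grip 0.549 F 41.6
```

View pics/w3.png

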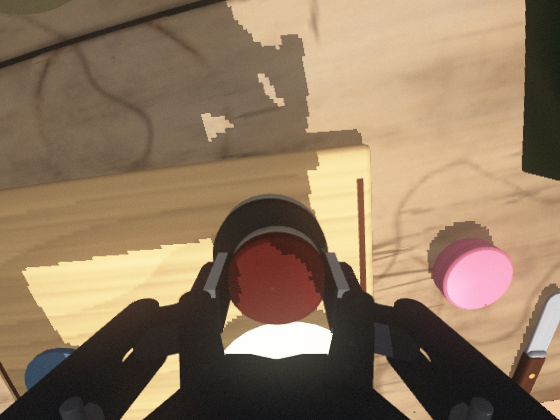

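Converted, 8 mm is 0.0107, 4 mm is 0.0053.

Request:
{"op": "tcp_steps", "data": {
  "steps": [
    [[-0.002, -0.0047, 0.0053, 0, 0, 0], [-0.002, -0.0052, 0.0107, 0, 0, 0], [-0.002, -0.0052, 0.0107, 0, 0, 0], [-0.002, -0.0052, 0.0107, 0, 0, 0]]
  ]
}}

```text
time_s: 14.4
eef_pos: [619.0, 92.0, 111.4]
ee_rot: [0.0, 0.994, -0.111, -0.0]
force: [-0.4, 0.5, -1.3]
grip_width: 0.552
grip_force: 41.6
```

```bash
python3 -c "
from h import *
go(618.7,91.2,108.7)"
```

```text
shift [-0.1  0.8  2.7] turn [0 0 0] | at [619.   92.  111.4] j6 1.75 grip 0.552 F 41.6
```

Converted, 2.7 mm is 0.0036, 2.5 mm is 0.0033.

Request:
{"op": "tcp_steps", "data": {
  "steps": [
    [[0, 0.0011, 0.002, 0, 0, 0], [0, 0.0011, 0.0033, 0, 0, 0], [0, 0.0011, 0.0036, 0, 0, 0], [0, 0.0011, 0.0036, 0, 0, 0]]
  ]
}}

```text
time_s: 14.8
eef_pos: [618.9, 91.2, 108.8]
ee_rot: [-0.0, 0.994, -0.111, -0.0]
force: [-0.1, 0.0, -1.5]
grip_width: 0.548
grip_force: 41.6
```

Request:
{"op": "tcp_steps", "data": {
  "steps": [
    [[0, 0, 0, 0, 0, 0], [0, 0, 0, 0, 0, 0], [0, 0, 0, 0, 0, 0]]
  ],
  "finger_gap": 0.9
}}

```text
time_s: 15.1
eef_pos: [619.0, 91.2, 109.0]
ee_rot: [-0.0, 0.994, -0.111, 0.0]
force: [-0.1, -0.2, 0.3]
grip_width: 0.896
grip_force: 0.0
```

Request:
{"op": "tcp_steps", "data": {
  "steps": [
    [[0, 0, -0.02, 0, 0, 0], [0, 0, -0.0667, 0, 0, 0], [-0.04, 0, -0.1267, 0, 0, 0], [-0.08, 0, -0.1733, 0, 0, 0], [-0.1067, 0, -0.1867, 0, 0, 0], [-0.1067, 0, -0.1867, 0, 0, 0]]
  ],
  "quiet": true
}}

```text
ok
```

```bash
python3 - <<'E'
from h import *
look("wrist",["plate","black_tin","red_tin","coaster"],None,3)
b=np.array([.9693,-.2470]); K=np.array([458.8,-101.2]); G=K-15*b
print(G); go(*G,150,1.321)
E
```

```text
wrist black_tin 0.79 [240  72 314 147] z 39.3 mean [620.4  91.7] rect [619.2  92. ] [63.6 64.5] ang 56.1
wrist red_tin 0.91 [387 115 438 164] z 20.2 mean [561.1 -40.7] rect [560.8 -40.5] [46.8 48.1] ang 29.4
wrist red_tin 0.76 [253  84 301 140] z 57.3 mean [619.4  92.1] rect [619.2  92.1] [46.8 47. ] ang 58.4
wrist coaster 0.93 [100 198 174 263] z 23.3 mean [530.2 275.6] rect [528.6 276.6] [75.8 77.5] ang 24.9
[444.2605 -97.495 ]
shift [-48.8 222.5  98.1] turn [0.    0.001 0.026] | at [541.3 108.6 248. ] j6 1.78 grip 0.900 F 0.0
```

Converted, 222 mm is 0.296, 205 mm is 0.2733, 0.03 rad is 0.0191.

Request:
{"op": "tcp_steps", "data": {
  "steps": [
    [[-0.008, 0.0333, 0.0067, 0, 0, 0.0191], [-0.0213, 0.0933, 0.0267, 0, 0, 0.0191], [-0.036, 0.1573, 0.0533, 0, 0, 0.0191], [-0.0493, 0.2213, 0.0933, 0, 0, 0.0191], [-0.0613, 0.2733, 0.1307, 0, 0, 0.0191], [-0.0651, 0.296, 0.1533, 0, 0, 0.0191], [-0.0651, 0.296, 0.16, 0, 0, 0.0191], [-0.0651, 0.296, 0.16, 0, 0, 0.0191]]
  ],
  "finger_gap": 0.6,
  "grip_force": 40,
  "quiet": true
}}

```text
ok
```

```bash
python3 - <<'E'
from h import *
look("wrist",["butter_knife"],"w4",5)
go(444.3,-97.5,74,1.321)
E
```

```text
wrist butter_knife 0.90 [262 114 290 295] z 11.7 mean [ 465.8 -101.1] rect [459.4 -99.3] [ 16.4 127.5] ang 74.7
shift [-0.3  1.2 55.2] turn [-0.    -0.001 -0.003] | at [444.8 -96.4 129.2] j6 1.35 grip 0.599 F 0.0
```

View pics/w4.png

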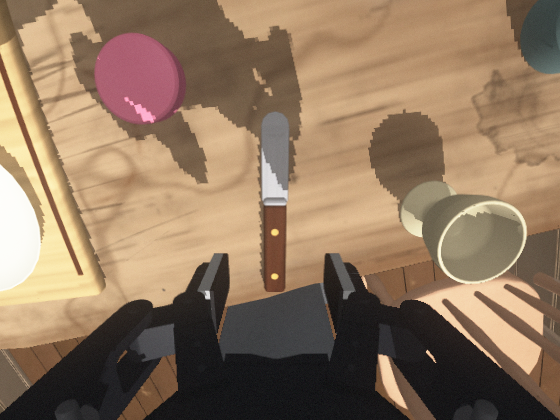

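Converted, 55 mm is 0.0733, 53 mm is 0.0707.

Request:
{"op": "tcp_steps", "data": {
  "steps": [
    [[0, 0.0013, 0.0333, 0, 0, 0], [0, 0.0013, 0.06, 0, 0, 0], [0, 0.0013, 0.0707, 0, 0, 0], [0, 0.0013, 0.0733, 0, 0, 0], [0, 0.0013, 0.0733, 0, 0, 0]]
  ],
  "quiet": true
}}

```text
ok
```

Request:
{"op": "tcp_steps", "data": {
  "steps": [
    [[0, 0, 0, 0, 0, 0], [0, 0, 0, 0, 0, 0], [0, 0, 0, 0, 0, 0], [0, 0, 0, 0, 0, 0], [0, 0, 0, 0, 0, 0], [0, 0, 0, 0, 0, 0]]
  ],
  "finger_gap": 0.0,
  "grip_force": 40
}}

```text
time_s: 17.95
eef_pos: [444.1, -97.8, 74.6]
ee_rot: [0.0, 0.992, -0.126, 0.0]
force: [-1.3, 1.0, 6.0]
grip_width: 0.17
grip_force: 39.5
```

Request:
{"op": "tcp_steps", "data": {
  "steps": [
    [[0, 0, -0.0067, 0, 0, 0], [0, 0, -0.0267, 0, 0, 0], [0, 0, -0.0667, 0, 0, 0], [0, 0, -0.08, 0, 0, 0], [0, 0, -0.08, 0, 0, 0]]
  ]
}}

```text
time_s: 18.45
eef_pos: [444.4, -97.9, 135.0]
ee_rot: [0.001, 0.992, -0.126, 0.001]
force: [-0.3, -0.2, -0.9]
grip_width: 0.173
grip_force: 39.1
```

```bash
python3 - <<'E'
from h import *
look("wrist",["butter_knife"],None,5)
b=np.array([.9947,-.1030]); G=np.array([518.8,188.6])-15*b
print(G); go(*G,130,1.468)
E
```

```text
wrist butter_knife 0.68 [254 115 298 348] z 72.0 mean [ 469.1 -103.8] rect [ 459.4 -101.8] [ 17.6 128.1] ang 76.1
[503.8795 190.145 ]
shift [ -13.8 -293.6    3.3] turn [-0.     0.001 -0.151] | at [443.6 -97.6 133.2] j6 1.35 grip 0.169 F 39.1
```

Converted, -293.6 mm is -0.3915, -280 mm is -0.3733, -0.15 rad is -0.0955.

Request:
{"op": "tcp_steps", "data": {
  "steps": [
    [[-0.0013, -0.0267, 0, 0, 0, -0.0318], [-0.004, -0.08, 0, 0, 0, -0.0637], [-0.0067, -0.144, 0, 0, 0, -0.0955], [-0.0093, -0.208, 0, 0, 0, -0.0955], [-0.012, -0.272, 0, 0, 0, -0.0955], [-0.016, -0.3333, 0, 0, 0, -0.0955], [-0.018, -0.3733, 0.0133, 0, 0, -0.0955], [-0.0184, -0.3915, 0.0267, 0, 0, -0.0955]]
  ],
  "quiet": true
}}

```text
ok
```

Request:
{"op": "tcp_steps", "data": {
  "steps": [
    [[0, 0, 0.0107, 0, 0, 0], [0, 0, 0.016, 0, 0, 0], [0, 0, 0.016, 0, 0, 0]]
  ]
}}

```text
time_s: 19.65
eef_pos: [503.8, 188.6, 101.0]
ee_rot: [0.0, 0.999, -0.052, -0.001]
force: [-0.3, 0.2, -0.6]
grip_width: 0.17
grip_force: 39.2
```

```bash
python3 - <<'E'
from h import *
look("wrist",["butter_knife"],None,5)
go(503.9,190.1,90,1.468)
E
```

```text
wrist butter_knife 0.66 [257 113 297 345] z 38.1 mean [527.9 186.6] rect [519.3 187.4] [ 16.8 126.8] ang 84.0
shift [-0.5 -1.2 12. ] turn [ 0.    -0.    -0.002] | at [504.3 188.8 102. ] j6 1.82 grip 0.171 F 39.2
```

Converted, 12 mm is 0.016, 10 mm is 0.0133.

Request:
{"op": "tcp_steps", "data": {
  "steps": [
    [[-0.0007, -0.0016, 0.008, 0, 0, 0], [-0.0007, -0.0016, 0.0133, 0, 0, 0], [-0.0007, -0.0016, 0.016, 0, 0, 0], [-0.0007, -0.0016, 0.016, 0, 0, 0]]
  ]
}}

```text
time_s: 20.15
eef_pos: [503.7, 191.1, 89.8]
ee_rot: [0.0, 0.999, -0.052, -0.0]
force: [0.6, -0.0, -0.5]
grip_width: 0.169
grip_force: 39.2
```

Request:
{"op": "tcp_steps", "data": {
  "steps": [
    [[0, 0, 0, 0, 0, 0], [0, 0, 0, 0, 0, 0], [0, 0, 0, 0, 0, 0]]
  ],
  "finger_gap": 0.32
}}

```text
time_s: 20.45
eef_pos: [503.8, 191.2, 89.9]
ee_rot: [-0.0, 0.999, -0.052, 0.0]
force: [1.0, 0.5, -0.1]
grip_width: 0.316
grip_force: 0.0
```

Request:
{"op": "tcp_steps", "data": {
  "steps": [
    [[0, 0, -0.02, 0, 0, 0], [0, 0, -0.0667, 0, 0, 0], [-0.0133, 0.0133, -0.1267, 0, 0, 0], [-0.0267, 0.04, -0.1733, 0, 0, 0], [-0.0267, 0.04, -0.1867, 0, 0, 0], [-0.0267, 0.04, -0.1867, 0, 0, 0]]
  ],
  "quiet": true
}}

```text
ok
```

```bash
python3 - <<'E'
from h import *
look("wrist",["plate","butter_knife","coaster"],None,5)
go(429.8,-206.1,165,0.785)
E
```

```text
wrist plate 0.72 [279 102 397 212] z 25.7 mean [512.4 101.9] rect [510.9 102.5] [104.9 105.7] ang 52.1
wrist coaster 0.73 [115 118 198 201] z 23.3 mean [530.1 275.8] rect [528.9 276.6] [75.4 77.3] ang 20.6
shift [-12.2 373.   63.5] turn [0.001 0.002 0.683] | at [480.5 163.7 228.2] j6 1.77 grip 0.319 F 0.0
```

Converted, 350 mm is 0.4667, 310 mm is 0.4133.

Request:
{"op": "tcp_steps", "data": {
  "steps": [
    [[-0.0027, 0.0333, 0, 0, 0, 0], [-0.0053, 0.0933, 0, 0, 0, 0], [-0.008, 0.1573, 0, 0, 0, 0], [-0.0093, 0.2213, 0, 0, 0, 0], [-0.0107, 0.2853, 0.0133, 0, 0, 0], [-0.0133, 0.3493, 0.0333, 0, 0, 0], [-0.0147, 0.4133, 0.06, 0, 0, 0], [-0.016, 0.4667, 0.08, 0, 0, 0]]
  ],
  "finger_gap": 1.0,
  "grip_force": 40,
  "quiet": true
}}

```text
ok
```

Request:
{"op": "tcp_steps", "data": {
  "steps": [
    [[0, 0.02, 0.0053, 0, 0, 0], [0, 0.0307, 0.0053, 0, 0, 0], [0, 0.0307, 0.0053, 0, 0, 0]]
  ],
  "quiet": true
}}

```text
ok
```

```bash
python3 - <<'E'
from h import *
look("wrist",["egg_cup"],"w5",5); look("top",["egg_cup","butter_knife"],None,5)
go(429.8,-206.1,93)
E
```

```text
wrist egg_cup 0.66 [240 185 313 270] z 58.8 mean [ 429.2 -206.4] rect [ 431.1 -206.4] [46.4 47.6] ang 65.9
top butter_knife 0.76 [153 184 164 238] z 26.4 mean [508.3 188.7] rect [519.3 188. ] [ 11.3 121. ] ang 85.8
shift [-0.8  0.8 73.2] turn [0 0 0] | at [ 430.7 -205.3  166.2] j6 0.98 grip 1.000 F 0.0
```

View pics/w5.png

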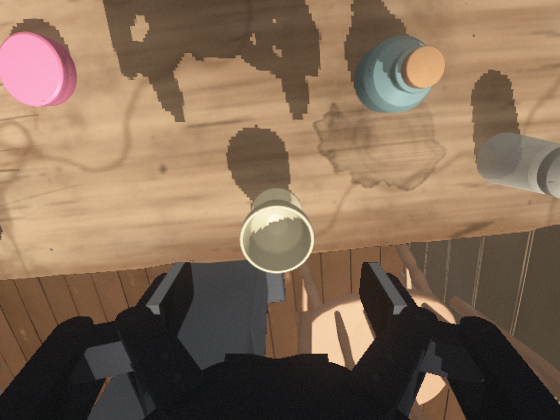

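Converted, 73 mm is 0.0973, 70 mm is 0.0933.

Request:
{"op": "tcp_steps", "data": {
  "steps": [
    [[0, 0.0011, 0.0333, 0, 0, 0], [0, 0.0011, 0.0733, 0, 0, 0], [0, 0.0011, 0.0933, 0, 0, 0], [0, 0.0011, 0.0973, 0, 0, 0], [0, 0.0011, 0.0973, 0, 0, 0]]
  ],
  "quiet": true
}}

```text
ok
```

Request:
{"op": "tcp_steps", "data": {
  "steps": [
    [[0, 0, 0, 0, 0, 0], [0, 0, 0, 0, 0, 0], [0, 0, 0, 0, 0, 0], [0, 0, 0, 0, 0, 0], [0, 0, 0, 0, 0, 0], [0, 0, 0, 0, 0, 0]]
  ],
  "finger_gap": 0.2,
  "grip_force": 30
}}

```text
time_s: 23.7
eef_pos: [430.7, -207.3, 93.7]
ee_rot: [0.0, 0.999, -0.052, 0.001]
force: [0.6, 2.1, 5.6]
grip_width: 0.553
grip_force: 30.1
```

Request:
{"op": "tcp_steps", "data": {
  "steps": [
    [[0, 0, -0.0067, 0, 0, 0], [0, 0, -0.0267, 0, 0, 0], [0, 0, -0.0667, 0, 0, 0], [0, 0, -0.0933, 0, 0, 0], [0, 0, -0.0933, 0, 0, 0]]
  ]
}}

```text
time_s: 24.2
eef_pos: [431.0, -207.7, 165.4]
ee_rot: [0.002, 0.999, -0.052, 0.002]
force: [0.1, -1.1, -0.2]
grip_width: 0.557
grip_force: 31.1
```

```bash
python3 - <<'E'
from h import *
look("wrist",["egg_cup"],None,5)
go(510.2,102.2,150)
E
```

```text
wrist egg_cup 0.59 [219 217 331 355] z 131.2 mean [ 430.5 -206.6] rect [ 431.6 -207. ] [48.6 47.3] ang 13.5
shift [  47.8 -315.8   12.7] turn [0 0 0] | at [ 430.1 -207.   162.7] j6 0.98 grip 0.558 F 31.1
```

Converted, -292 mm is -0.3893, -260 mm is -0.3467.

Request:
{"op": "tcp_steps", "data": {
  "steps": [
    [[0.0027, -0.02, 0, 0, 0, 0], [0.0093, -0.06, 0, 0, 0, 0], [0.0173, -0.1133, 0, 0, 0, 0], [0.0267, -0.1733, 0, 0, 0, 0], [0.036, -0.2333, 0, 0, 0, 0], [0.044, -0.2933, 0, 0, 0, 0], [0.052, -0.3467, 0, 0, 0, 0], [0.0587, -0.3893, 0.0107, 0, 0, 0]]
  ],
  "quiet": true
}}

```text
ok
```

Request:
{"op": "tcp_steps", "data": {
  "steps": [
    [[0.0033, -0.0213, 0.0107, 0, 0, 0], [0.0051, -0.032, 0.024, 0, 0, 0], [0.0051, -0.032, 0.0373, 0, 0, 0], [0.0051, -0.032, 0.0373, 0, 0, 0], [0.0051, -0.032, 0.0373, 0, 0, 0]]
  ]
}}

```text
time_s: 25.6
eef_pos: [510.3, 101.5, 126.6]
ee_rot: [0.0, 0.999, -0.052, -0.0]
force: [-0.0, 0.6, -0.4]
grip_width: 0.555
grip_force: 31.1
```

```bash
python3 - <<'E'
from h import *
look("wrist",["egg_cup","plate"],"w6",5)
go(510.2,102.2,113.7)
E
```

```text
wrist egg_cup 0.85 [220 215 331 357] z 92.5 mean [509.4 102.7] rect [510.6 102.3] [46.6 49.1] ang 80.2
wrist plate 0.58 [187 158 360 265] z 26.2 mean [532.1 101. ] rect [528.4 101.2] [107.5  71.6] ang 83.8
shift [-0.4 -0.5 13.6] turn [0 0 0] | at [510.6 101.6 127.3] j6 1.65 grip 0.558 F 31.1
```

View pics/w6.png

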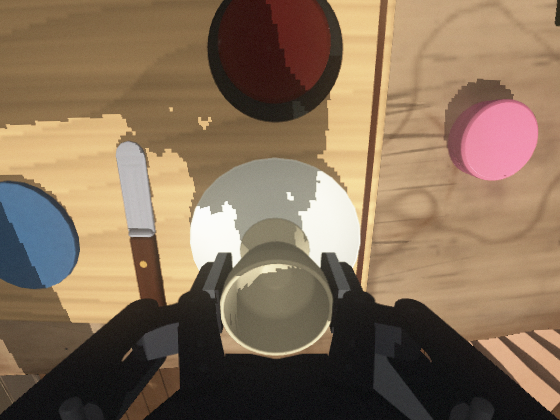

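Careful with the scale: shifts go in shares of 750 mm and turns go in shares of pi/2 rad. That gives: 13.4 mm is 0.0179, 12 mm is 0.016.

Request:
{"op": "tcp_steps", "data": {
  "steps": [
    [[-0.0005, -0.0007, 0.0067, 0, 0, 0], [-0.0005, -0.0007, 0.0133, 0, 0, 0], [-0.0005, -0.0007, 0.016, 0, 0, 0], [-0.0005, -0.0007, 0.0179, 0, 0, 0], [-0.0005, -0.0007, 0.0179, 0, 0, 0]]
  ]
}}

```text
time_s: 26.25
eef_pos: [510.2, 102.7, 113.7]
ee_rot: [0.0, 0.999, -0.052, 0.0]
force: [-1.3, -1.3, 3.9]
grip_width: 0.558
grip_force: 31.3
```

Request:
{"op": "tcp_steps", "data": {
  "steps": [
    [[0, 0, 0, 0, 0, 0], [0, 0, 0, 0, 0, 0], [0, 0, 0, 0, 0, 0]]
  ],
  "finger_gap": 0.95
}}

```text
time_s: 26.55
eef_pos: [510.0, 102.8, 113.4]
ee_rot: [-0.0, 0.999, -0.052, -0.0]
force: [0.1, -0.0, -0.2]
grip_width: 0.954
grip_force: 0.0
```

Request:
{"op": "tcp_steps", "data": {
  "steps": [
    [[0, 0, -0.02, 0, 0, 0], [0, 0, -0.06, 0, 0, 0], [0, 0, -0.1133, 0, 0, 0], [-0.0133, 0, -0.1467, 0, 0, 0], [-0.0267, 0, -0.1733, 0, 0, 0], [-0.0267, 0, -0.1733, 0, 0, 0]]
  ],
  "quiet": true
}}

```text
ok
```

```bash
python3 - <<'E'
from h import *
look("wrist",["plate","egg_cup","butter_knife","red_tin"],None,5)
go(457.2,-392.5,185,0.0)
E
```

```text
wrist plate 0.70 [223 119 332 222] z 26.5 mean [516.6 102.4] rect [509.7 103.3] [104.9 105.6] ang 34.9
wrist egg_cup 0.57 [246 154 303 215] z 79.0 mean [509.4 104.2] rect [511.  103.3] [47.3 47.3] ang 73.9
wrist butter_knife 0.97 [179 111 204 236] z 26.7 mean [522.8 189.1] rect [520.1 189.5] [ 16.9 123.7] ang 85.1
wrist red_tin 0.86 [387  79 444 136] z 20.2 mean [560.3 -40.3] rect [560.1 -40.7] [47.5 47.3] ang 71.7
wrist red_tin 0.63 [247  17 306  83] z 57.3 mean [618.7  91.8] rect [618.4  92.1] [46.5 47.1] ang 56.2
shift [ 18.7 498.   57.3] turn [0.002 0.002 1.467] | at [490.1 104.8 242.2] j6 1.65 grip 0.947 F 0.0
```

Converted, 350 mm is 0.4667, 302 mm is 0.4027.

Request:
{"op": "tcp_steps", "data": {
  "steps": [
    [[0.0013, 0.0333, 0, 0, 0, 0], [0.0027, 0.0867, 0, 0, 0, 0], [0.0053, 0.1467, 0, 0, 0, 0], [0.008, 0.2107, 0, 0, 0, 0], [0.0093, 0.2747, 0, 0, 0, 0], [0.0107, 0.3387, 0, 0, 0, 0], [0.012, 0.4027, 0, 0, 0, 0], [0.0133, 0.4667, 0.0133, 0, 0, 0]]
  ],
  "finger_gap": 1.0,
  "grip_force": 40,
  "quiet": true
}}

```text
ok
```

Request:
{"op": "tcp_steps", "data": {
  "steps": [
    [[0.004, 0.064, 0.0133, 0, 0, 0], [0.008, 0.1267, 0.0333, 0, 0, 0], [0.0107, 0.1733, 0.06, 0, 0, 0], [0.012, 0.196, 0.0627, 0, 0, 0], [0.012, 0.196, 0.0627, 0, 0, 0], [0.012, 0.196, 0.0627, 0, 0, 0]]
  ],
  "quiet": true
}}

```text
ok
```

```bash
python3 - <<'E'
from h import *
look("wrist",["salt_shaker"],"w7",5); look("top",["salt_shaker","small_bottle","candle"],None,5)
go(457.2,-392.5,91)
E
```

```text
wrist salt_shaker 0.78 [256 181 304 250] z 74.7 mean [ 459.7 -394. ] rect [ 458.  -393.9] [26.8 26.8] ang 50.8
top small_bottle 0.59 [342 193 365 213] z 64.3 mean [ 526.3 -297. ] rect [ 526.6 -296.9] [20.6 19.7] ang 89.0
shift [-0.7  1.7 95.9] turn [0 0 0] | at [ 458.1 -390.8  186.9] j6 0.77 grip 1.001 F 0.0
```

View pics/w7.png

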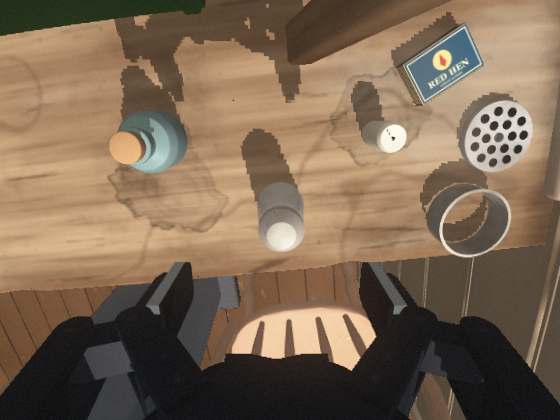

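Converted, 96 mm is 0.128, 94 mm is 0.1253.

Request:
{"op": "tcp_steps", "data": {
  "steps": [
    [[-0.0007, 0.0032, 0.0333, 0, 0, 0], [-0.0007, 0.0032, 0.08, 0, 0, 0], [-0.0007, 0.0032, 0.1133, 0, 0, 0], [-0.0007, 0.0032, 0.1253, 0, 0, 0], [-0.0007, 0.0032, 0.128, 0, 0, 0], [-0.0007, 0.0032, 0.128, 0, 0, 0]]
  ],
  "quiet": true
}}

```text
ok
```

Request:
{"op": "tcp_steps", "data": {
  "steps": [
    [[0, 0, 0, 0, 0, 0], [0, 0, 0, 0, 0, 0], [0, 0, 0, 0, 0, 0], [0, 0, 0, 0, 0, 0], [0, 0, 0, 0, 0, 0], [0, 0, 0, 0, 0, 0]]
  ],
  "finger_gap": 0.2,
  "grip_force": 40
}}

```text
time_s: 30.3
eef_pos: [457.2, -394.0, 91.4]
ee_rot: [0.0, 0.999, -0.052, 0.0]
force: [-0.7, 0.1, 5.2]
grip_width: 0.418
grip_force: 39.9
```

Request:
{"op": "tcp_steps", "data": {
  "steps": [
    [[0, 0, -0.0067, 0, 0, 0], [0, 0, -0.0267, 0, 0, 0], [0, 0, -0.08, 0, 0, 0], [0, 0, -0.1333, 0, 0, 0], [0, 0, -0.1333, 0, 0, 0]]
  ]
}}

```text
time_s: 30.8
eef_pos: [458.3, -395.2, 197.2]
ee_rot: [0.004, 0.999, -0.052, 0.004]
force: [0.1, -1.3, -0.5]
grip_width: 0.417
grip_force: 40.0
```

```bash
python3 - <<'E'
from h import *
look("wrist",["salt_shaker"],None,5)
go(528.3,275.7,190)
E
```

```text
wrist salt_shaker 0.85 [235 217 317 359] z 180.4 mean [ 462.5 -395.3] rect [ 460.8 -394.6] [24.1 26.9] ang 23.9
shift [   1.7 -673.3    0.7] turn [0 0 0] | at [ 457.1 -393.8  191.7] j6 0.77 grip 0.420 F 40.0
```

Request:
{"op": "tcp_steps", "data": {
  "steps": [
    [[0, -0.0267, -0.0067, 0, 0, 0], [0, -0.08, -0.02, 0, 0, 0], [0, -0.14, -0.0333, 0, 0, 0], [0, -0.2027, -0.0333, 0, 0, 0], [0, -0.2667, -0.0333, 0, 0, 0], [0, -0.3307, -0.0333, 0, 0, 0], [0, -0.3947, -0.0333, 0, 0, 0], [0.0013, -0.4587, -0.0333, 0, 0, 0]]
  ],
  "quiet": true
}}

```text
ok
```

Request:
{"op": "tcp_steps", "data": {
  "steps": [
    [[0, -0.0613, 0, 0, 0, 0], [0, -0.1253, 0, 0, 0, 0], [0, -0.1893, 0, 0, 0, 0], [0, -0.2533, 0, 0, 0, 0], [0, -0.3133, 0, 0, 0, 0], [0, -0.3667, 0, 0, 0, 0], [0, -0.4067, 0.0133, 0, 0, 0], [0, -0.4333, 0.0533, 0, 0, 0]]
  ],
  "quiet": true
}}

```text
ok
```

Request:
{"op": "tcp_steps", "data": {
  "steps": [
    [[0, 0, 0.04, 0, 0, 0], [0, 0, 0.0733, 0, 0, 0], [0, 0, 0.0733, 0, 0, 0], [0, 0, 0.0733, 0, 0, 0]]
  ]
}}

```text
time_s: 32.9
eef_pos: [527.0, 271.4, 120.4]
ee_rot: [0.0, 0.999, -0.052, -0.001]
force: [-0.2, 1.2, 0.2]
grip_width: 0.415
grip_force: 40.1
```

```bash
python3 - <<'E'
from h import *
look("wrist",["salt_shaker","coaster"],"w8",5)
go(528.3,275.7,112.7)
E
```

```text
wrist salt_shaker 0.76 [232 218 318 357] z 103.4 mean [531.  271.5] rect [529.9 270.8] [26.9 24.7] ang 57.8
wrist coaster 0.73 [499 209 557 303] z 57.7 mean [515. 124.] rect [513.9 123.5] [ 7.1 23.7] ang 72.5
wrist coaster 0.57 [203 180 331 261] z 23.1 mean [547.  278.3] rect [543.3 277. ] [76.7 50. ] ang 89.0
shift [ 0.2 -4.2  9.1] turn [0 0 0] | at [527.6 271.6 121.8] j6 1.95 grip 0.413 F 40.1
```

View pics/w8.png

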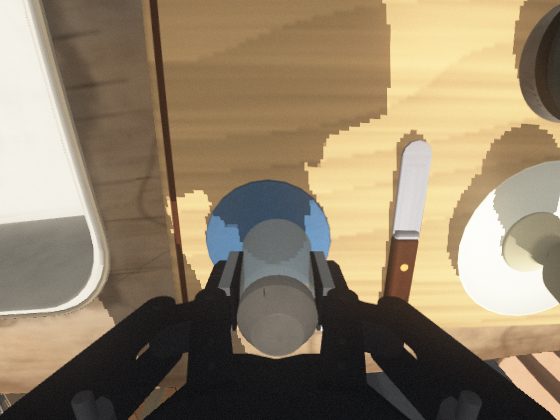

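Converted, 9.4 mm is 0.0125, -4.3 mm is -0.0057.

Request:
{"op": "tcp_steps", "data": {
  "steps": [
    [[-0.0017, -0.0057, 0.004, 0, 0, 0], [-0.0017, -0.0057, 0.008, 0, 0, 0], [-0.0017, -0.0057, 0.0113, 0, 0, 0], [-0.0017, -0.0057, 0.0125, 0, 0, 0], [-0.0017, -0.0057, 0.0125, 0, 0, 0]]
  ]
}}

```text
time_s: 33.55
eef_pos: [526.2, 276.2, 112.3]
ee_rot: [-0.0, 0.999, -0.052, 0.0]
force: [-5.5, -1.0, 11.0]
grip_width: 0.418
grip_force: 41.7
```

Request:
{"op": "tcp_steps", "data": {
  "steps": [
    [[0, 0, 0, 0, 0, 0]]
  ]
}}

```text
time_s: 33.65
eef_pos: [526.3, 276.2, 112.3]
ee_rot: [-0.0, 0.999, -0.052, 0.0]
force: [-5.0, -1.2, 11.3]
grip_width: 0.415
grip_force: 41.7
```

Contact made. I'll open the gripper wide, since the fingers stand above knife height, then rise and check.

Request:
{"op": "tcp_steps", "data": {
  "steps": [
    [[0, 0, 0, 0, 0, 0], [0, 0, 0, 0, 0, 0], [0, 0, 0, 0, 0, 0]]
  ],
  "finger_gap": 0.8
}}

```text
time_s: 33.95
eef_pos: [526.2, 275.9, 110.8]
ee_rot: [0.0, 0.999, -0.052, -0.0]
force: [0.1, 0.5, 0.1]
grip_width: 0.797
grip_force: 0.0
```

Request:
{"op": "tcp_steps", "data": {
  "steps": [
    [[0, 0, -0.02, 0, 0, 0], [0, 0, -0.06, 0, 0, 0], [0, 0, -0.1133, 0, 0, 0], [-0.0267, 0.02, -0.16, 0, 0, 0], [-0.0533, 0.04, -0.2133, 0, 0, 0], [-0.0667, 0.0533, -0.24, 0, 0, 0], [-0.0667, 0.0533, -0.24, 0, 0, 0]]
  ],
  "quiet": true
}}

```text
ok
```

```bash
python3 - <<'E'
from h import *
a=look("wrist",["salt_shaker","coaster","plate","egg_cup","butter_knife","black_tin","red_tin"],"w9",5)
s=readout.sense();print(s["time_s"],s["eef_pos"])
look("top",["small_bottle","candle"])
E
```

```text
wrist salt_shaker 0.71 [216 123 259 163] z 95.9 mean [527.3 275.9] rect [526.9 276.6] [24.9 26.2] ang 20.7
wrist coaster 0.95 [207 102 278 173] z 23.4 mean [534.4 273.1] rect [529. 277.] [73.5 75.1] ang 40.2
wrist egg_cup 0.74 [371 115 436 170] z 78.3 mean [510.5 103.5] rect [510.4 105.8] [48.  46.2] ang 65.8
wrist butter_knife 0.90 [306  81 328 194] z 26.7 mean [522.4 190.6] rect [519.3 191.1] [ 15.9 124. ] ang 83.9
wrist black_tin 0.94 [369   0 438  71] z 39.2 mean [611.2 107.6] rect [613.3 100.7] [65.4 46.9] ang 34.6
wrist red_tin 0.76 [485  59 534 106] z 20.3 mean [559.9 -39. ] rect [560.1 -40.4] [46.5 47.5] ang 5.1
wrist red_tin 0.74 [388   1 439  56] z 57.3 mean [618.1  94. ] rect [618.2  93.3] [46.6 47.1] ang 25.0
35.05 [472.45838971 241.4458546  290.15416922]
top small_bottle 0.59 [342 195 363 214] z 63.9 mean [ 526.3 -297.2] rect [ 526.7 -297. ] [20.  20.1] ang 86.9
top candle 0.53 [418 200 431 212] z 44.4 mean [ 512.4 -477.2] rect [ 512.8 -477.8] [13.7 13.8] ang 30.3
```

View pics/w9.png

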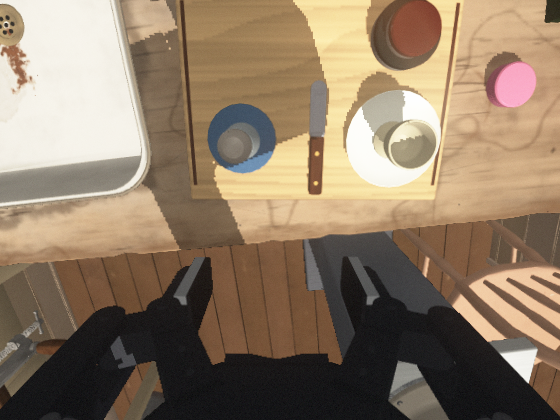

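Everything is in place. The salt shaker is within about 2 mm of the coaster's centre, the knife lies on the midline, and the tins are stacked. The bottle and candle haven't moved.

```bash
python3 -c "
from rig import order
print(order.finish_job())"
```

```text
the job is handed in; nothing more can be done
None
```

The breakfast board is laid and handed in after about 35 s of the 122 s allowed; my last camera check put everything within the limits, and the judge's result was not shown.

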